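Shift the line winder into the green gear

TASK

Put the line winder's gear lever fully into the slot with the green marker: push its black knob with the outside of the fingers along the middle leg to the cross channel, sideways to the green marker's column, and then home into the green slot. Do not take the knob between the fingers, do not force the lever, do not put it into another coloured slot on the way, and leave the things on the desk where they are.

Things in the scene. Friction and masses are not known exactly. Their poses are not given: they have to be found in the camera images.
- winder: Bench line winder, fixed: green gearbox on a dark foot (140 x 136 mm), 72 mm high motor reaching 139 mm from the origin along +x, blue spool on the right reaching 110 mm along -y. Origin on the desk under the middle of its gate; x points to the motor (away from the robot, within 0.4 rad), y left, z up. Only the lever stands higher than the gate plate (85 mm) and its 3 mm markers.
- gate (a point): Middle of the gate, on top of the 112 x 120 mm aluminium plate, 85 mm above the desk; axes as the winder's. Slots: a cross channel along y at x = 0 (14 mm wide) and six legs along x (12 mm wide, ends at x = +-24 mm) in columns at y = -20, 0, +20 mm. The lever stem (8 mm) can change column only in the cross channel, where its x is 0 +-3 mm at plate level; round-ended bars part the legs.
- knob (a point): Centre of the lever's black ball knob, 30 mm diameter, 125 mm above the pivot, which is 60 mm under the gate's middle. Upright it is 150 mm above the desk; in a corner slot about 38 mm off in x and in y of the winder, 138 mm above the desk. Site z runs up the lever. The lever tilts both ways, stays where it is left and takes about 1.5 N at the knob.
- stem (a point): Point on the lever stem's axis at the level of the gate plate, 60 mm above the pivot. At the end of a corner slot it is about 20 mm from that slot's marker (seen from above); in the cross channel 37 mm or more from every marker. Axes: the lever's.
- cross (a joint): Lever's sideways tilt in rad: 0 in the middle column, +0.32 in the left column (the winder's +y), -0.32 in the right column.
- fore (a joint): Lever's tilt along the legs in rad: 0 in the cross channel, about +0.31 at the end of a far leg (the winder's +x), -0.31 at the end of a near leg. Starts anywhere in the middle column.
- tag_green: Round bright green marker, 20 mm diameter, 3 mm high, fixed on the gate plate just past the end of one of the four corner slots (38 mm along the winder's x, 21 mm along its y, either sign); it names that slot. Which colour is at which corner varies. Origin at its underside centre.
- tag_red: Round red marker, 20 mm diameter, 3 mm high, fixed on the gate plate just past the end of one of the four corner slots (38 mm along the winder's x, 21 mm along its y, either sign); it names that slot. Which colour is at which corner varies. Origin at its underside centre.
- tag_yellow: Round yellow marker, 20 mm diameter, 3 mm high, fixed on the gate plate just past the end of one of the four corner slots (38 mm along the winder's x, 21 mm along its y, either sign); it names that slot. Which colour is at which corner varies. Origin at its underside centre.
- tag_blue: Round blue marker, 20 mm diameter, 3 mm high, fixed on the gate plate just past the end of one of the four corner slots (38 mm along the winder's x, 21 mm along its y, either sign); it names that slot. Which colour is at which corner varies. Origin at its underside centre.
- red_spool: Loose red line spool, 62 mm diameter, 24 mm high, on the desk left of the winder; leave it alone. Origin under its centre.
- hook_box: Loose slim hook box, light blue and white, 46 x 66 x 11 mm, on the desk in front of the winder; leave it alone. Origin under its centre.
- glue: Loose black glue tube, 33 x 126 x 22 mm, on the desk behind and left of the winder; leave it alone. Origin under its centre.

How it is judged:
By the outcome, as a careful person would: the job done as asked, in the order asked, and still so for the second after the job is handed in, with the robot touching nothing.
It also fails if it takes over 61 s, if anything falls off the work surface, if the arm or the gripper's body presses on something with over 40 N, if the wrist force passes 120 N, or if a joint passes its speed limit or range.

ROBOT

A 6-joint arm with a two-finger parallel gripper is mounted at the origin on a cart in front of the work surface, level with it; the furniture and walls round the work are solid. World frame = base frame: x ahead of the robot, y to its left, z up, the work surface at z = 0. Lengths are in mm, angles in rad, forces in N, time in s.
With the tool pointing down it reaches from about 275 to 1000 mm from the base axis. Payload 8.4 kg.
Tool frame: the origin (TCP) lies at the very end of the fingers, on their centre line; the grasp point (between the pads) lies 19 mm behind it (r.pinch_z is the distance from the TCP to the grasp point, in mm); z points along the fingers, y is the line along which they close (so a half turn about z gives the same grasp; the last joint's range is limited). The gripper opens to 85 mm and grips with 20 to 120 N. Pads are 22 mm wide; open, the fingers measure 114 mm over their backs; the gripper's body (76 mm by 85 mm) begins 54 mm behind the grasp point. The pads swing forward as they close: fully open they stand 13 mm farther back than shut.
Start: joints at [1.14, 0.353, 1.633, -0, 1.155, -0.002], TCP at [259.861, 568.419, 231.281] pointing down, gripper open.
Joint ranges: [-2.63, 2.63], [-0.92, 2.1], [0.06, 2.66], [-1.3, 4.44], [0, 2.69], [-3.02, 3.02]. Speed limits (rad/s): [2.22, 2.22, 2.79, 3.14, 3.14, 3.14].

INTERFACE

Orientations are given as [roll, pitch, yaw] about the fixed x, y, z axes, in that order (R = Rz(yaw) Ry(pitch) Rx(roll)).
In Python, from rig import r gives the robot as it stands.
- The arm moves only by the tool carry_out, never from a script. Its argument "series" is a list of rows, each a list of 7 numbers: the turn, a rotation vector about the tool's x, y, z as a fraction of full scale, then the shift along the tool's x, y, z as a fraction of full scale, then the gripper command: -1 is fully open, 1 is shut, values between are in proportion. A call has 1 to 8 rows; each row is the pose to reach, as a shift and turn from the pose commanded when the call began, along the tool's axes at that moment, turning the shorter way round; what a row does not reach only later rows make up. Full scale, the value 1, is 0.25 m for a shift and pi rad for a turn. A row lasts 1/8 s, in which the tool goes at most 62.5 mm and 10.7 degrees, less where a joint would pass 70% of its speed; a pose out of reach is approached as far as the arm can. A call with a number of a shift or a turn outside -1 to 1 is refused whole. A call with a gripper value outside its range is refused whole. The fingers move at their own pace and stop on an object; "force" is the grip in N (left out, the last holds). Time passes only in rows, so rows that repeat a pose let the fingers close. It gives the time, the measured TCP pose, the force, the opening and the grip force at its end, in the units of the state.
- r.sense(): the state, without advancing time (a new reading comes with each control period).
- r.grab_frame(name): name is "side" or "top"; returns the picture (400x640x3 uint8, red, green, blue); there is no depth.
- r.get_calibration(name): a dict with "K" (3x3 intrinsics, pixels), "distortion" ([k1, k2, p1, p2, k3] as OpenCV has them; the pictures are not rectified), "pose" (4x4, takes a point from camera to world coordinates). Camera axes: x right, y up, looking along -z (the intrinsics and any distortion apply to the point x, -y, -z); pixel columns grow to the right and rows downward; lengths in mm; the calibration is good to about 2 mm. A picture is of the moment at which its call begins. get_calibration takes no time and is no camera call.
- r.sign_off(): hands the job in; it is judged then, once.
Trained networks look in the newest picture that a camera, given by its name, has taken for a name from the list of things; names that differ only in an ending like _2 or _b are one class to them, and where a whole thing is asked for, a point or a joint stands for the part that bears it (a point fixed in the world has none). Each returns a list of dicts, best first, with "score" (0 to 1); they miss things now and then, are a little off and sometimes report something else, mostly with a low value. They report only what shows in the picture. A call takes as long as a camera call.
- r.silhouettes(camera, label): "region" (400x640 bool, what is visible of it) and "position" ([row, column] in pixels, amid what is visible of it).
The state is a dict: "clock": time; "qpos": joint angles; "qvel": joint speeds; "joint_efforts": joint torques, N m; "eef_pos": TCP position; "tcp_rot": TCP orientation; "contact_force": force on the tool from outside, world axes, zero at the start; "wrist_torque": the same for the moment, N m; "opening": opening from 0.0 (shut) to 1.0 (fully open); "grasp_force": force on a finger pad.
Only numpy, scipy, OpenCV 4.12 (cv2) and the standard library are available. Lean on these libraries where they do the work, as an engineer would, in place of code of your own. Each camera call takes 0.05 s, during which the arm holds its last target. There are 200 camera calls.

## Working session

There is one attempt and no reset: what is moved stays moved. The work goes in short steps, Python scripts to look and compute and a tool call to move; the robot and the scene stay as the last step left them, time stands still between calls to the robot, and variables do not carry over. Pictures are saved under pics/ and viewed, at most 10 in all, crops included, and the job is handed in when it is done.

Besides the shell and the picture viewer there is one more tool, called after "Emit:" by a JSON object that holds its "method" and its "body", one argument or row to a line. carry_out: Moves the arm, as the interface text tells. Its arguments: {"type":"object","properties":{"series":{"type":"array"},"force":{"type":"number"}},"required":["series"]}

```bash
ls; mkdir -p pics; python3 - <<'E'
from rig import r
import cv2
s=r.sense(); print({k:s[k] for k in('clock','eef_pos','tcp_rot','opening','contact_force')})
for n in('side','top'):
    im=r.grab_frame(n); cv2.imwrite(f'pics/{n}0.png',im[:,:,::-1])
    c=r.get_calibration(n); print(n,c['K'],c['distortion'],c['pose'])
    for l in('tag_green','tag_red','tag_yellow','tag_blue','knob','winder','hook_box','glue','red_spool'):
        print(l,[(round(d['score'],2),d['position'],int(d['region'].sum())) for d in r.silhouettes(n,l)[:2]])
E
```

```text
pics
{'clock': 0.0, 'eef_pos': array([259.65736971, 567.98394512, 230.5549944 ]), 'tcp_rot': array([-3.14019317e+00,  1.21575450e-05,  2.71279972e+00]), 'opening': 0.9996651490479124, 'contact_force': array([0.02256016, 0.8026973 , 0.01985664])}
side [[465.3583878    0.         323.90271306]
 [  0.         465.3583878  210.36390018]
 [  0.           0.           1.        ]] [-0.07303056  0.          0.          0.          0.        ] [[-8.11862586e-01  2.48680542e-01 -5.28239651e-01  3.98342205e+01]
 [-5.83286575e-01 -3.85153946e-01  7.15145586e-01  8.99478360e+02]
 [-2.56107940e-02  8.88715042e-01  4.57744100e-01  5.51941171e+02]
 [ 0.00000000e+00  0.00000000e+00  0.00000000e+00  1.00000000e+00]]
tag_green []
tag_red []
tag_yellow []
tag_blue [(0.38, [250.4, 371.4], 286)]
knob []
winder [(0.8, [235.3, 380.4], 229)]
hook_box [(0.93, [260.1, 413.6], 458)]
glue []
red_spool [(0.79, [262.9, 343.5], 389)]
top [[515.35004961   0.         326.72504407]
 [  0.         515.35004961 198.18895379]
 [  0.           0.           1.        ]] [-0.00294063  0.          0.          0.          0.        ] [[-2.61262483e-02  9.85041953e-01 -1.70322546e-01  3.82930336e+02]
 [-9.99471472e-01 -2.24424209e-02  2.35183995e-02  2.24350493e+02]
 [ 1.93441599e-02  1.70846974e-01  9.85107667e-01  9.46359998e+02]
 [ 0.00000000e+00  0.00000000e+00  0.00000000e+00  1.00000000e+00]]
tag_green [(0.42, [181.4, 396.9], 69)]
tag_red [(0.58, [231.7, 375.9], 82)]
tag_yellow [(0.68, [286.7, 373.3], 930)]
tag_blue []
knob [(0.84, [201.9, 388.8], 285), (0.66, [203.7, 381.3], 7576)]
winder [(0.94, [205.5, 379.6], 7600)]
hook_box [(0.57, [284.9, 374.9], 910)]
glue [(0.85, [161.8, 318.6], 907), (0.24, [203.2, 381.7], 7519)]
red_spool [(0.78, [219.6, 316.7], 904)]
```

View pics/top0.png

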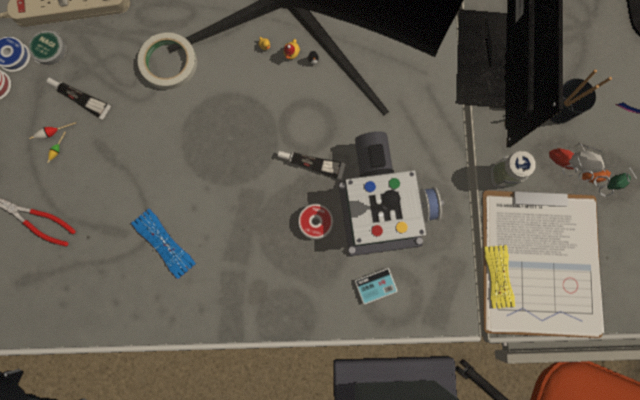

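View pics/side0.png

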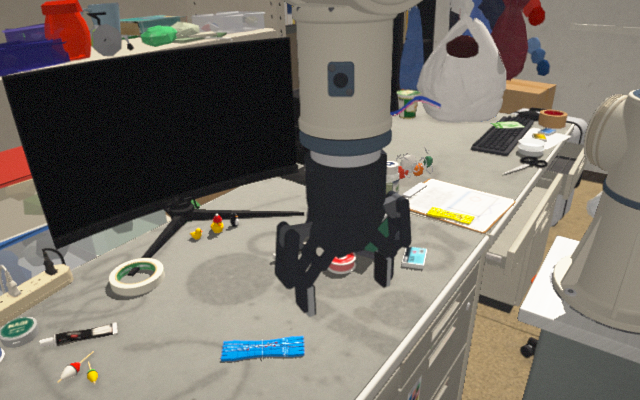

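```bash
python3 - <<'E'
import cv2
im=cv2.imread('pics/top0.png')[130:310,280:480]
cv2.imwrite('pics/c0.png',cv2.resize(im,None,fx=3.3,fy=3.3,interpolation=cv2.INTER_CUBIC))
E
```

```text
(no output)
```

View pics/c0.png

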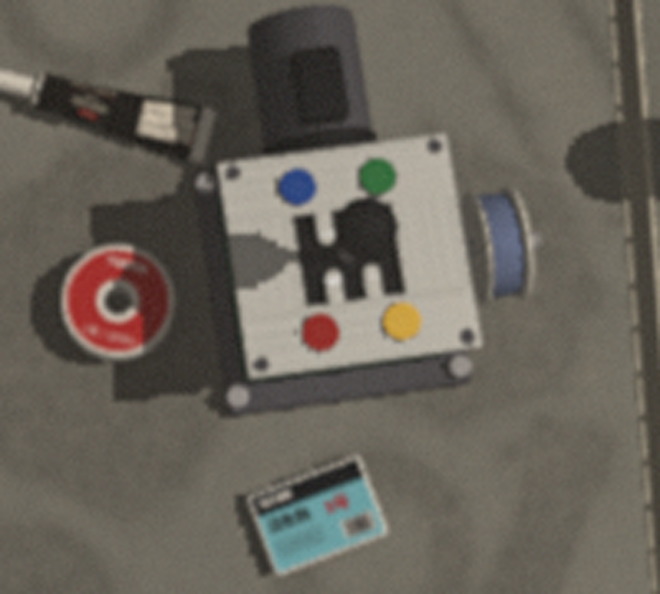

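The top picture shows the winder at about (380,205), turned slightly left. The markers are blue far-left (370,186), green far-right (394,183), red near-left (377,231) and yellow near-right (401,227). The knob, at (390,199), is in the far middle leg. The side picture only shows the gripper hiding the winder. So the pushes are: towards the robot, then right, then away.

```bash
cat > h.py <<'E'
from rig import r
import numpy as np, cv2
from scipy.spatial.transform import Rotation as R
def ray(cam,px,z):
    c=r.get_calibration(cam); u=cv2.undistortPoints(np.array([[px]],float),c['K'],np.array(c['distortion']))[0,0]
    P=c['pose']; d=P[:3,:3]@np.array([u[0],-u[1],-1]); o=P[:3,3]
    return o+d*(z-o[2])/d[2]
def blob(im,near,lo,hi,rad=9):
    m=cv2.inRange(cv2.cvtColor(im,cv2.COLOR_RGB2HSV),lo,hi)
    k=np.zeros_like(m); cv2.circle(k,near,rad,255,-1); y,x=np.nonzero(m&k); return [x.mean(),y.mean()],len(x)
def plan(W,yaw):  # targets: world TCP -> fractions along current tool axes
    s=r.sense(); T=R.from_euler('xyz',s['tcp_rot'])
    rel=T.inv()*R.from_euler('xyz',[np.pi,0,yaw])
    print('turn',(rel.as_rotvec()/np.pi).round(4))
    for w in W: print(np.round(w,1),(T.inv().apply(np.array(w)-s['eef_pos'])/250).round(4))
E
python3 - <<'E'
from h import *
im=r.grab_frame('top')
tg={'blue':((370,186),(100,100,50),(130,255,255),(38,21)),'green':((394,183),(45,80,50),(85,255,255),(38,-21)),'red':((377,231),(0,130,60),(8,255,255),(-38,21)),'yellow':((401,227),(15,100,60),(35,255,255),(-38,-21))}
A=[];B=[]
for n,(p,lo,hi,l) in tg.items():
    c,k=blob(im,p,lo,hi); w=ray('top',c,88); print(n,np.round(c,1),k,w.round(1)); A.append(l);B.append(w[:2])
A=np.array(A,float);B=np.array(B); g=B.mean(0)
z=np.sum((B[:,0]+1j*B[:,1]-complex(*g))*np.conj(A[:,0]+1j*A[:,1])); yaw=np.angle(z); print('gate',g,'yaw',yaw,'scale',abs(z)/np.sum(A**2))
Rm=np.array([[np.cos(yaw),-np.sin(yaw)],[np.sin(yaw),np.cos(yaw)]]); print('resid',((B-g)@Rm-A).round(1))
d=r.silhouettes('top','knob')
for e in d[:1]:
    y,x=np.nonzero(e['region']); (cx,cy),rad=cv2.minEnclosingCircle(np.c_[x,y].astype(np.float32)); print(e['score'],len(x),cx,cy,rad,e['position'])
    for p in ((cx,cy),e['position'][::-1]): k=ray('top',p,145); print('knob',k,'local',(k[:2]-g)@Rm)
for n,l in (('red_spool',24),('hook_box',11),('glue',22)):
    e=r.silhouettes('top',n)[:1]
    if e: print(n,ray('top',e[0]['position'][::-1],l).round(1))
x=lambda a,b,z:np.r_[g+Rm@[a,b],z]
plan([x(90,0,230),x(90,0,122)],yaw+np.pi)
E
```

```text
blue [369.6 186.2] 78 [550.4 130.4  88. ]
green [393.8 183.2] 76 [554.7  88.9  88. ]
red [376.6 230.2] 82 [475.  121.8  88. ]
yellow [401.3 226.9] 104 [479.5  79.9  88. ]
gate [514.87290014 105.24366354] yaw 0.11438940023265574 scale 0.9978913083517071
resid [[ 0.1 -0. ]
 [-0.3  0.2]
 [ 0.2 -0. ]
 [-0.  -0.2]]
0.57 290 389.6428527832031 199.35714721679688 10.321955680847168 [201.0, 388.2]
knob [517.34147255 105.7556055  145.        ] local [2.51087256 0.22683314]
knob [514.76113543 108.16587211 145.        ] local [0.22250689 2.91586779]
red_spool [532.9  87.8  24. ]
hook_box [381.6 120.8  11. ]
glue [608.5 215.   22. ]
turn [ 0.      0.     -0.1729]
[604.3 115.5 230. ] [-2.0062 -1.0748  0.0051]
[604.3 115.5 122. ] [-2.0062 -1.0748  0.4371]
```

Emit:
{"method": "carry_out", "body": {
  "series": [
    [0,0,-0.05,-0.18,-0.165,0,0],
    [0,0,-0.1,-0.36,-0.33,0,1],
    [0,0,-0.173,-0.54,-0.5,0,1],
    [0,0,-0.173,-0.72,-0.67,0,1],
    [0,0,-0.173,-0.9,-0.84,0,1],
    [0,0,-0.173,-0.99,-0.92,0,1],
    [0,0,-0.173,-0.99,-0.92,0,1]
  ],
  "force": 20
}}

```text
clock: 2.12
eef_pos: [390.0, 254.7, 231.5]
tcp_rot: [3.142, 0.0, -3.03]
contact_force: [-0.2, 0.2, 0.5]
opening: 0.005
grasp_force: 0.0
```

```bash
python3 - <<'E'
from h import *
s=r.sense();print(s['eef_pos'],s['tcp_rot'],s['opening'],s['clock'])
plan([(520,-60,230)],0.1144+np.pi)
E
```

```text
[389.99658272 254.73184225 231.52938288] [ 3.14158833e+00  4.72549042e-04 -3.03002474e+00] 0.005409559174176983 2.125
turn [ 0.      0.0002 -0.0009]
[520 -60 230] [-0.3766 -1.309   0.0063]
```

Emit:
{"method": "carry_out", "body": {
  "series": [
    [0,0,0,-0.1,-0.22,0,1],
    [0,0,0,-0.2,-0.44,0,1],
    [0,0,0,-0.3,-0.66,0,1],
    [0,0,0,-0.37,-0.88,0,1],
    [0,0,0,-0.37,-1,0,1],
    [0,0,0,-0.37,-1,0,1]
  ]
}}

```text
clock: 2.88
eef_pos: [510.3, 17.9, 231.2]
tcp_rot: [3.142, -0.0, -3.029]
contact_force: [-0.1, 0.4, 0.5]
opening: 0.003
grasp_force: 0.0
```

Emit:
{"method": "carry_out", "body": {
  "series": [
    [0,0,0,0,-0.2,0,1],
    [0,0,0,0,-0.35,0,1],
    [0,0,0,0,-0.35,0,1]
  ]
}}

```text
clock: 3.25
eef_pos: [520.3, -68.4, 231.3]
tcp_rot: [3.141, 0.0, -3.028]
contact_force: [0.2, 0.2, -0.3]
opening: -0.001
grasp_force: 0.0
```

```bash
cat >> h.py <<'E'
G=np.array([514.9,105.2]); YAW=.1144
RM=np.array([[np.cos(YAW),-np.sin(YAW)],[np.sin(YAW),np.cos(YAW)]])
def loc(w): return np.r_[(np.array(w)[:2]-G)@RM,w[2]]
def W(a,b,z): return np.r_[G+RM@[a,b],z]
def knob(cams=('top','side')):
    L=[]
    for n in cams:
        r.grab_frame(n)
        for e in r.silhouettes(n,'knob')[:1]:
            y,x=np.nonzero(e['region']); (cx,cy),rad=cv2.minEnclosingCircle(np.c_[x,y].astype(np.float32))
            p=(cx,cy) if rad<14 else (x.mean(),y.mean())
            print(n,round(e['score'],2),len(x),'circ',round(cx,1),round(cy,1),round(rad,1),'mean',x.mean().round(1),y.mean().round(1),'loc@147',loc(ray(n,(cx,cy),147)).round(1))
            a=ray(n,(cx,cy),0);b=ray(n,(cx,cy),300); L.append((a,(b-a)/np.linalg.norm(b-a)))
    if len(L)==2:
        M=[np.eye(3)-np.outer(d,d) for a,d in L]; p=np.linalg.solve(sum(M),sum(m@a for m,(a,d) in zip(M,L))); print('tri',loc(p).round(1))
E
python3 - <<'E'
from h import *
knob()
for n,s in (('top',(340,160,90,90)),('side',(320,130,120,130))):
    x,y,w,h=s; im=r.grab_frame(n)[y:y+h,x:x+w,::-1]; cv2.imwrite(f'pics/{n}1.png',cv2.resize(im,None,fx=4.4,fy=4.4,interpolation=cv2.INTER_CUBIC))
a=cv2.imread('pics/top1.png');b=cv2.imread('pics/side1.png');H=572;a=cv2.copyMakeBorder(a,0,b.shape[0]-a.shape[0],0,0,0);o=np.hstack([a,b]);cv2.imwrite('pics/b1.png',cv2.resize(o,(800,int(o.shape[0]*800/o.shape[1]))));print(o.shape)
E
```

```text
top 0.61 271 circ 390.2 200.3 9.8 mean 390.2 199.6 loc@147 [  0.6   0.  147. ]
side 0.55 267 circ 365.0 190.0 18.1 mean 364.4 185.4 loc@147 [-20.8  43.4 147. ]
tri [  2.7  -4.6 122.5]
(572, 924, 3)
```

View pics/b1.png

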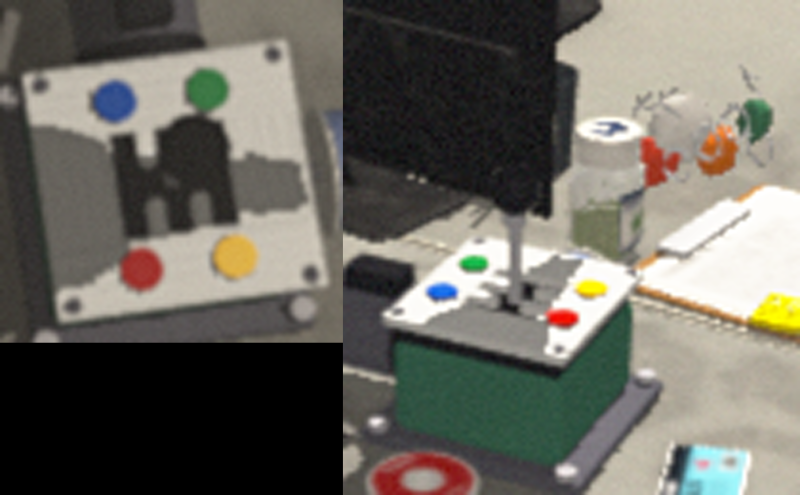

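The left half (top view) shows the knob around display (193,155), near the gate's middle. The right half (side view) shows the stem from (516,215) down to the plate at about (515,295), with the knob black against the monitor. I'll compare both with projections of the lever for several tilts.

```bash
cat >> h.py <<'E'
def proj(n,w):
    c=r.get_calibration(n); P=np.linalg.inv(c['pose']); q=P[:3,:3]@w+P[:3,3]; q=q*[1,-1,-1]
    return cv2.projectPoints(q[None],np.zeros(3),np.zeros(3),c['K'],np.array(c['distortion']))[0][0,0]
def lever(f,c,L):
    v=np.array([np.tan(f),np.tan(c),1]); v/=np.linalg.norm(v); p=v*L; return W(p[0],p[1],25+p[2])
E
python3 - <<'E'
from h import *
for f in(-.3,-.2,-.1,0,.1,.2,.3):
    print(f,'top knob',proj('top',lever(f,0,125)).round(1),'side knob',proj('side',lever(f,0,125)).round(1),'side stem110',proj('side',lever(f,0,108)).round(1),'side plate',proj('side',lever(f,0,62)).round(1))
im=r.grab_frame('side')
for v in range(176,212,3): print(v,im[v,355:376].mean(1).astype(int))
for p in((38,21),(38,-21),(-38,21),(-38,-21)): print(p,proj('side',W(*p,88)).round(1))
E
```

```text
-0.3 top knob [393.8 223.9] side knob [380.4 184.8] side stem110 [378.  191.3] side plate [371.8 208.2]
-0.2 top knob [392.8 216.1] side knob [375.2 182.5] side stem110 [373.6 189.3] side plate [369.3 207.1]
-0.1 top knob [391.7 208.2] side knob [369.9 180.7] side stem110 [369.1 187.7] side plate [366.8 206.1]
0 top knob [390.5 200.3] side knob [364.6 179.4] side stem110 [364.5 186.6] side plate [364.3 205.5]
0.1 top knob [389.2 192.7] side knob [359.4 178.6] side stem110 [360.  185.9] side plate [361.7 205. ]
0.2 top knob [387.8 185.3] side knob [354.3 178.4] side stem110 [355.6 185.7] side plate [359.2 204.9]
0.3 top knob [386.3 178.3] side knob [349.3 178.8] side stem110 [351.3 185.9] side plate [356.8 204.9]
176 [25 21 19 25 32 25 29 25 30 28 24 22 26 24 29 23 18 31 27 33 71]
179 [ 24  27  27  27  29  32  21  33  32  41  31  30  34  21  25  27  40  32
  15  53 150]
182 [ 93  89  74  62  42  25  34  28  26  26  36  25  25  32  24  25  31  31
  18  50 152]
185 [115 133 114 107 148 148 105  56  41  32  32  37  47  98  78  34  25  24
  14  48 149]
188 [112 156 173 173 174 174 153 128 123 122 124 125 127 152 169 177 176 176
 175 176 178]
191 [182 181 184 184 182 179 180 178 148 122 120 127 155 172 172 168 170 168
 167 168 165]
194 [236 249 252 252 252 251 253 254 213 124 124 148 204 214 204 195 190 184
 183 178 182]
197 [153 168 213 249 252 251 251 253 216 126 120 158 242 252 251 251 252 253
 252 212 152]
200 [ 89  96 145 235 250 232 217 225 181 127 121 154 237 217 160 153 143 133
 137 137 137]
203 [252 250 248 250 248 253 254 248 181 126 121 121 129 140 141 146 147 149
 150 149 147]
206 [247 240 212 163 133 129 137 140 128 123 123 107  65  20  40 115 141 140
 140 134 136]
209 [137 142 149 146 150 128  73  34  73 108 115 121 134 134 126 131 121 130
 130 148 237]
(38, 21) [344.7 205.5]
(38, -21) [353.  198.1]
(-38, 21) [376.3 212.5]
(-38, -21) [383.8 204.7]
```

```bash
python3 - <<'E'
from h import *
plan([W(0,65,230),W(0,65,125)],YAW+np.pi); print(loc(r.sense()['eef_pos']))
E
```

```text
turn [0.0001 0.     0.0005]
[507.5 169.8 230. ] [-0.0607  0.9474  0.0054]
[507.5 169.8 125. ] [-0.0607  0.9473  0.4254]
[ -14.79019013 -171.86316641  231.3117434 ]
```

Emit:
{"method": "carry_out", "body": {
  "series": [
    [0,0,0,-0.06,0.22,0,1],
    [0,0,0,-0.06,0.44,0,1],
    [0,0,0,-0.06,0.66,0,1],
    [0,0,0,-0.06,0.85,0,1],
    [0,0,0,-0.06,0.947,0,1],
    [0,0,0,-0.06,0.947,0.15,1],
    [0,0,0,-0.06,0.947,0.35,1],
    [0,0,0,-0.06,0.947,0.425,1]
  ]
}}

```text
clock: 4.6
eef_pos: [505.7, 168.8, 122.5]
tcp_rot: [-3.141, -0.004, -3.026]
contact_force: [0.2, 0.1, 0.5]
opening: -0.001
grasp_force: 0.0
```

Emit:
{"method": "carry_out", "body": {
  "series": [
    [0,0,0,0,-0.04,0,1],
    [0,0,0,0,-0.08,0,1],
    [0,0,0,0,-0.11,0,1],
    [0,0,0,0,-0.11,0,1]
  ]
}}

```text
clock: 5.1
eef_pos: [511.4, 140.6, 125.9]
tcp_rot: [3.141, 0.001, -3.028]
contact_force: [-0.0, 0.7, 0.1]
opening: 0.005
grasp_force: 0.0
```

```bash
python3 - <<'E'
from h import *
s=r.sense();print(loc(s['eef_pos']),s['tcp_rot'],s['contact_force'],s['clock'])
E
```

```text
[  0.54914601  35.58308389 125.93897135] [ 3.14138231e+00  1.49417135e-03 -3.02807791e+00] [-0.03028914  0.72711584  0.11182552] 5.1
```

Emit:
{"method": "carry_out", "body": {
  "series": [
    [0,0,0,0,-0.02,0,1],
    [0,0,0,0,-0.04,0,1],
    [0,0,0,0,-0.06,0,1],
    [0,0,0,0,-0.08,0,1],
    [0,0,0,0,-0.08,0,1]
  ]
}}

```text
clock: 5.72
eef_pos: [513.1, 121.0, 125.0]
tcp_rot: [-3.142, 0.0, -3.027]
contact_force: [0.7, 0.1, 0.3]
opening: -0.001
grasp_force: 0.1
```

```bash
python3 - <<'E'
from h import *
s=r.sense();print(loc(s['eef_pos']),s['contact_force'],s['clock'])
im=r.grab_frame('top')[150:270,310:470,::-1]; im2=r.grab_frame('side')[130:250,300:460,::-1]
cv2.imwrite('pics/p1.png',cv2.resize(np.hstack([im,im2]),None,fx=2.5,fy=2.5,interpolation=cv2.INTER_CUBIC))
E
```

```text
[6.10674333e-02 1.59148711e+01 1.25023327e+02] [0.69735058 0.11175908 0.2850022 ] 5.725
```

View pics/p1.png

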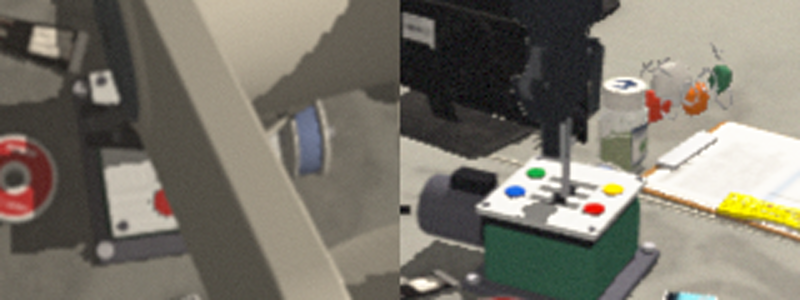

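The top view is blocked by the forearm. In the side view the stem runs from display (567,125) to (565,200), still in the middle of the gate, with the fingers behind it at knob height. I'll carry on and check numerically.

Emit:
{"method": "carry_out", "body": {
  "series": [
    [0,0,0,0,-0.02,0,1],
    [0,0,0,0,-0.04,0,1],
    [0,0,0,0,-0.06,0,1],
    [0,0,0,0,-0.06,0,1]
  ]
}}

```text
clock: 6.32
eef_pos: [514.8, 106.0, 125.0]
tcp_rot: [-3.141, -0.0, -3.027]
contact_force: [0.4, 0.3, -0.5]
opening: 0.004
grasp_force: 0.1
```

```bash
cat >> h.py <<'E'
def stem():
    im=r.grab_frame('side').astype(int); s=r.sense(); print('tcp',loc(s['eef_pos']).round(1),s['contact_force'].round(1),s['clock'])
    for v in(188,191,194,197,200): print(v,im[v,350:385].mean(1).astype(int))
    return im
E
python3 - <<'E'
from h import *
stem()
for c in(0,-.1,-.2,-.3): print(c,[proj('side',lever(0,c,L)).round(1) for L in(105,95,85,75,62)])
E
```

```text
tcp [  0.   1. 125.] [ 1.  -0.1  0. ] 6.375
188 [172 175 176 167 128 109 148 166 172 127  65  31  29  32  36  27  48 105
 113  82 102 150 168 171 172 173 174 174 168 152 115  97 101  97  99]
191 [174 174 173 178 176 172 172 179 178 174 159 145 134 129 122 120 120 120
 121 120 143 160 161 160 159 160 167 168 159 141 111  97  97  99  99]
194 [181 216 241 248 238 232 243 250 250 250 250 249 249 250 246 242 193 127
 117 123 168 180 180 176 170 178 178 174 174 170 158 133 119 125 120]
197 [245 220 174 144 132 146 160 203 244 250 248 249 247 248 249 251 205 124
 118 156 239 250 249 249 248 248 248 248 247 245 242 233 218 206 185]
200 [216 120  87  84  89  87  92 138 231 245 227 209 222 241 247 233 171 119
 126 208 247 249 248 247 247 248 247 247 247 248 248 249 248 249 247]
0 [array([364.5, 187.8]), array([364.5, 192. ]), array([364.4, 196.1]), array([364.3, 200.2]), array([364.3, 205.5])]
-0.1 [array([366.5, 186.3]), array([366.3, 190.5]), array([366. , 194.8]), array([365.7, 199. ]), array([365.4, 204.5])]
-0.2 [array([368.5, 185.2]), array([368. , 189.5]), array([367.6, 193.9]), array([367.1, 198.2]), array([366.5, 203.7])]
-0.3 [array([370.3, 184.5]), array([369.7, 188.9]), array([369.1, 193.3]), array([368.4, 197.7]), array([367.6, 203.3])]
```

Emit:
{"method": "carry_out", "body": {
  "series": [
    [0,0,0,0,-0.015,0,1],
    [0,0,0,0,-0.03,0,1],
    [0,0,0,0,-0.036,0,1],
    [0,0,0,0,-0.036,0,1]
  ]
}}

```text
clock: 6.88
eef_pos: [515.8, 97.4, 125.0]
tcp_rot: [-3.142, -0.0, -3.027]
contact_force: [-0.4, 0.3, -0.9]
opening: 0.002
grasp_force: 0.3
```

Emit:
{"method": "carry_out", "body": {
  "series": [
    [0,0,0,0,-0.006,0,1],
    [0,0,0,0,-0.006,0,1]
  ]
}}

```text
clock: 7.12
eef_pos: [516.0, 96.0, 125.0]
tcp_rot: [3.142, 0.0, -3.027]
contact_force: [-0.3, 0.3, -1.1]
opening: -0.0
grasp_force: 0.5
```

```bash
python3 - <<'E'
from h import *
stem()
E
```

```text
tcp [  0.   -9.2 125. ] [ 0.6  0.2 -0.6] 7.175
188 [172 174 178 167 130 107 149 169 170 168 164 156 122 100  91  76  63  60
  86 109 115 108 149 164 172 173 176 170 170 152 118  95  98 102 103]
191 [171 176 172 174 177 174 177 177 175 175 172 172 171 171 172 163 167 156
 127 124 120 138 156 164 161 161 166 168 162 140 117  97  97  96  97]
194 [184 218 241 249 240 233 244 250 249 249 250 249 249 248 246 243 234 197
 135 124 121 161 176 175 175 178 176 174 172 174 158 129 116 123 116]
197 [246 222 177 144 133 149 159 206 245 250 248 248 248 248 248 248 250 203
 121 118 151 238 250 249 248 248 247 248 248 243 241 231 219 206 184]
200 [217 123  86  87  92  86  89 141 231 246 228 208 222 241 245 246 235 170
 122 127 210 247 249 248 248 248 247 248 248 248 249 249 248 249 247]
```

Emit:
{"method": "carry_out", "body": {
  "series": [
    [0,0,0,0,-0.005,0,1],
    [0,0,0,0,-0.005,0,1]
  ]
}}

```text
clock: 7.42
eef_pos: [516.1, 94.7, 125.0]
tcp_rot: [-3.142, -0.0, -3.027]
contact_force: [-0.6, 0.1, -1.5]
opening: 0.002
grasp_force: 0.5
```

```bash
python3 - <<'E'
from h import *
stem(); s=r.sense(); print(s['wrist_torque'],s['grasp_force'])
E
```

```text
tcp [  0.  -10.5 125. ] [ 0.8  0.1 -1.1] 7.475
188 [172 176 174 166 134 109 148 169 169 168 164 158 135 123 106  93  77  69
  84 108 112 104 143 166 172 174 172 174 167 153 114  96 101 101 101]
191 [172 175 173 178 180 178 178 179 179 175 173 173 175 170 168 170 168 159
 138 120 122 128 153 158 162 163 164 166 163 143 114  97  98  98  98]
194 [184 218 242 249 240 232 245 251 250 250 250 250 250 249 246 242 235 203
 146 124 121 154 174 170 176 174 176 174 174 175 158 134 111 126 117]
197 [247 221 174 144 134 149 166 207 243 249 249 248 247 248 247 249 250 216
 141 118 154 239 251 249 249 248 247 248 247 242 240 230 219 208 182]
200 [217 124  84  87  84  84  94 139 231 247 228 207 222 239 246 246 237 171
 121 125 184 243 250 248 247 248 247 248 247 248 249 249 249 248 247]
[ 0.15090131  0.02084188 -0.04724184] 0.503230020403862
```

Emit:
{"method": "carry_out", "body": {
  "series": [
    [0,0,0,0,0.08,0,1],
    [0,0,0,0.1,0.12,0,1],
    [0,0,0,0.26,0.12,0,1],
    [0,0,0,0.28,0.0,0,1],
    [0,0,0,0.28,-0.114,0,1],
    [0,0,0,0.28,-0.114,0,1]
  ]
}}

```text
clock: 8.22
eef_pos: [450.1, 57.3, 125.2]
tcp_rot: [-3.141, 0.0, -3.029]
contact_force: [0.4, 0.0, -0.1]
opening: 0.002
grasp_force: 0.0
```

```bash
python3 - <<'E'
from h import *
stem(); knob()
print([(f,c,proj('top',lever(f,c,125)).round(1),proj('side',lever(f,c,125)).round(1)) for f in(0,.3) for c in(-.28,-.32)])
im=r.grab_frame('top')[150:270,310:470,::-1]; im2=r.grab_frame('side')[130:250,300:460,::-1]
cv2.imwrite('pics/p2.png',cv2.resize(np.hstack([im,im2]),None,fx=2.5,fy=2.5,interpolation=cv2.INTER_CUBIC))
E
```

```text
tcp [-69.7 -39.5 125.2] [-0.4 -0.8  0.3] 8.275
188 [181 183 182 173 131 111 153 176 175 172 175 165 169 167 170 167 169 170
 143 125 126 130 157 174 179 179 179 181 177 157 118 100 107 102 105]
191 [181 179 180 186 181 183 184 184 187 180 180 177 179 175 174 168 174 170
 141 125 128 131 155 169 165 165 174 177 167 148 116 101 105 103 106]
194 [190 224 245 251 243 236 249 252 252 251 251 252 252 252 249 247 240 213
 154 124 125 162 182 181 179 185 184 180 179 183 162 136 119 132 122]
197 [249 227 181 150 139 155 169 212 247 251 251 250 250 249 250 251 252 223
 145 124 158 243 253 251 251 251 250 250 250 249 244 236 226 212 189]
200 [222 128  88  89  93  92  93 142 237 250 232 217 228 244 250 250 242 178
 127 128 190 247 251 251 250 250 250 250 249 250 250 250 251 250 250]
top 0.55 196 circ 402.0 198.0 12.8 mean 405.1 198.9 loc@147 [  1.7 -19.1 147. ]
side 0.79 239 circ 368.0 187.5 18.6 mean 370.1 183.0 loc@147 [-21.2  29.3 147. ]
tri [  4.3 -24.8 119.9]
[(0, -0.28, array([411.6, 197.9]), array([371.1, 175.8])), (0, -0.32, array([414.3, 197.7]), array([372. , 175.7])), (0.3, -0.28, array([406.4, 176.9]), array([356.3, 175.4])), (0.3, -0.32, array([409.1, 176.9]), array([357.4, 175.2]))]
```

View pics/p2.png

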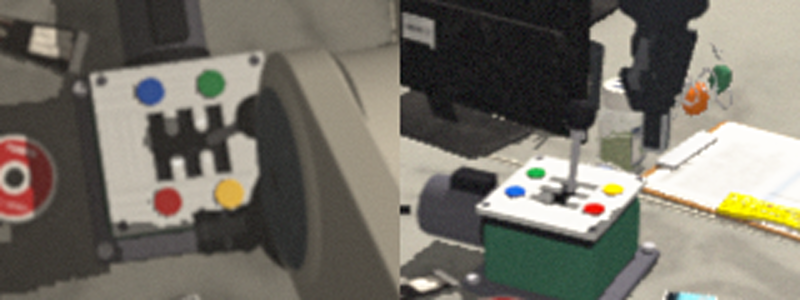

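The top view shows the stem lying across to the right column at the cross channel, with the knob at about display (262,115). The side view agrees. Both match a tilt of about -0.32, so I'll push home away from the robot.

Emit:
{"method": "carry_out", "body": {
  "series": [
    [0,0,0,-0.08,0,0,1],
    [0,0,0,-0.15,0,0,1],
    [0,0,0,-0.17,0,0,1],
    [0,0,0,-0.19,0,0,1],
    [0,0,0,-0.21,0,0,1],
    [0,0,0,-0.23,0,0,1],
    [0,0,0,-0.23,0,0,1]
  ]
}}

```text
clock: 9.45
eef_pos: [507.2, 65.0, 125.0]
tcp_rot: [3.142, 0.0, -3.027]
contact_force: [-0.4, -0.0, 0.7]
opening: -0.001
grasp_force: 0.0
```

```bash
python3 - <<'E'
from h import *
stem()
for f in(0,.1,.2,.3): print(f,[proj('side',lever(f,-.32,L)).round(1) for L in(105,95,85,75,62)])
E
```

```text
tcp [-12.3 -39.  125. ] [-0.1  0.8 -0.7] 9.5
188 [175 177 176 168 128 111 148 171 170 172 168 166 167 165 142 125 130 128
 142 160 172 171 171 170 174 174 176 176 171 154 116 105  96 101 105]
191 [175 175 177 180 186 180 177 179 181 177 177 175 177 171 149 128 125 125
 152 169 162 164 165 163 160 164 167 171 165 146 115  95 101 100 100]
194 [187 218 243 249 242 233 247 251 252 250 250 251 251 252 231 154 127 129
 174 195 193 183 179 174 174 178 179 176 174 177 158 134 117 125 121]
197 [249 225 180 145 139 150 166 207 246 250 249 249 248 249 220 138 123 156
 239 250 249 249 249 250 249 250 248 250 248 246 242 231 223 210 189]
200 [220 125  83  86  90  88  90 138 232 246 230 209 227 242 205 134 123 156
 239 253 250 249 250 249 249 249 249 249 248 249 249 249 250 249 248]
0 [array([370.7, 184.5]), array([370. , 188.9]), array([369.4, 193.2]), array([368.7, 197.6]), array([367.9, 203.2])]
0.1 [array([366.6, 183.9]), array([366.3, 188.3]), array([366.1, 192.7]), array([365.8, 197.1]), array([365.5, 202.8])]
0.2 [array([362.5, 183.7]), array([362.6, 188.2]), array([362.8, 192.6]), array([362.9, 197. ]), array([363.1, 202.7])]
0.3 [array([358.4, 184. ]), array([359. , 188.4]), array([359.5, 192.7]), array([360. , 197.1]), array([360.7, 202.8])]
```

Stem is now at fore ≈ 0.1, moving into the green leg with negligible force. I'll continue.

Emit:
{"method": "carry_out", "body": {
  "series": [
    [0,0,0,-0.02,0,0,1],
    [0,0,0,-0.04,0,0,1],
    [0,0,0,-0.06,0,0,1],
    [0,0,0,-0.08,0,0,1],
    [0,0,0,-0.08,0,0,1]
  ]
}}

```text
clock: 10.12
eef_pos: [528.0, 67.6, 125.3]
tcp_rot: [3.141, 0.002, -3.027]
contact_force: [-0.5, -0.0, 0.1]
opening: -0.001
grasp_force: 0.1
```

Emit:
{"method": "carry_out", "body": {
  "series": [
    [0,0,0,-0.007,0,0,1],
    [0,0,0,-0.014,0,0,1],
    [0,0,0,-0.014,0,0,1]
  ]
}}

```text
clock: 10.5
eef_pos: [530.4, 67.8, 125.1]
tcp_rot: [3.142, 0.0, -3.027]
contact_force: [-1.7, 0.3, -1.1]
opening: -0.003
grasp_force: 0.6
```

```bash
python3 - <<'E'
from h import *
stem()
E
```

```text
tcp [ 11.2 -38.9 125.1] [-1.6  0.4  0.3] 10.55
188 [176 172 176 168 130 111 150 151 126 132 133 154 165 169 164 164 163 164
 162 165 167 172 170 168 172 171 172 176 169 155 116  97  96 101 102]
191 [174 177 178 179 182 179 176 163 135 127 127 154 169 173 170 169 168 170
 165 163 163 162 162 163 160 158 165 169 164 142 114  99  97 103 101]
194 [187 219 244 249 240 233 246 252 223 147 126 153 236 251 247 242 235 222
 207 196 193 186 180 174 170 178 176 174 175 175 161 131 114 126 120]
197 [247 222 177 146 135 149 165 201 212 159 127 142 215 246 248 248 248 248
 248 248 248 249 249 249 249 249 247 249 247 244 243 232 218 210 186]
200 [192  94  72  64  62  77  87 143 232 204 131 126 182 237 246 246 247 249
 250 249 249 249 249 248 248 248 248 248 249 248 249 249 249 248 248]
```

Emit:
{"method": "carry_out", "body": {
  "series": [
    [0,0,0,-0.005,0,0,1],
    [0,0,0,-0.005,0,0,1]
  ]
}}

```text
clock: 10.8
eef_pos: [531.4, 67.9, 124.9]
tcp_rot: [3.142, -0.0, -3.027]
contact_force: [-1.0, 1.6, -0.7]
opening: 0.001
grasp_force: 1.0
```

```bash
python3 - <<'E'
from h import *
stem()
E
```

```text
tcp [ 12.1 -39.  124.9] [-2.5  0.2 -1.4] 10.85
188 [174 177 179 168 131 109 146 148 125 126 143 160 164 165 167 165 161 161
 164 166 168 173 167 170 171 175 172 174 171 154 114  99  98  99 101]
191 [174 172 174 177 180 176 178 159 133 132 130 156 175 171 168 165 169 166
 162 165 162 162 162 160 163 166 167 169 162 141 114 101  97 102 100]
194 [186 220 242 249 239 232 247 252 210 131 128 192 245 251 246 243 234 222
 205 192 190 182 178 173 170 179 174 176 175 177 160 133 118 126 119]
197 [246 223 177 144 134 151 165 206 205 155 130 147 235 250 248 248 248 248
 248 249 248 248 249 249 249 249 248 250 248 245 241 232 221 207 186]
200 [191  98  74  67  71  86  88 140 220 188 132 130 190 239 246 246 246 249
 249 250 249 249 249 249 249 248 248 248 248 248 248 249 249 249 248]
```

Emit:
{"method": "carry_out", "body": {
  "series": [
    [0,0,0,-0.006,0,0,1],
    [0,0,0,-0.006,0,0,1]
  ]
}}

```text
clock: 11.1
eef_pos: [532.4, 68.0, 124.7]
tcp_rot: [3.142, -0.002, -3.027]
contact_force: [-4.9, 0.2, -1.0]
opening: -0.004
grasp_force: 2.5
```

```bash
python3 - <<'E'
from h import *
stem(); f=[]
for _ in range(4): r.grab_frame('side'); f.append(r.sense()['contact_force'])
print(np.mean(f,0))
E
```

```text
tcp [ 13.1 -39.  124.8] [-5.3  0.2 -1.1] 11.15
188 [177 174 175 170 133 110 147 139 129 127 151 167 164 166 166 166 162 166
 165 166 168 172 168 168 174 172 173 175 171 153 117  99  98  99 101]
191 [172 176 174 178 183 177 173 161 131 127 132 156 172 172 167 168 165 165
 167 165 163 158 163 162 160 165 165 172 166 143 114  99  99 102 103]
194 [185 217 243 249 241 233 247 245 187 131 129 199 245 251 248 242 236 223
 207 197 188 188 177 177 175 181 175 177 175 178 158 133 114 126 118]
197 [248 223 175 143 135 151 167 204 190 141 125 168 240 250 249 247 248 247
 249 249 247 249 249 248 249 249 248 248 248 245 244 231 220 207 184]
200 [190  91  67  63  76  77  72 124 157 143 135 138 192 238 247 246 246 249
 250 249 250 249 249 248 248 248 247 247 248 249 249 249 249 248 248]
[-5.04015679 -0.10209369 -2.26523287]
```

The force has risen to 5 N, so the lever is at the end stop. I'll back off and check.

Emit:
{"method": "carry_out", "body": {
  "series": [
    [0,0,0,0.03,0,0,1],
    [0,0,0,0.2,0,0,1],
    [0,0,0,0.4,0,0,1],
    [0,0,0,0.5,0,-0.2,1],
    [0,0,0,0.6,-0.2,-0.4,1],
    [0,0,0,0.6,-0.4,-0.6,1],
    [0,0,0,0.6,-0.5,-0.7,1],
    [0,0,0,0.6,-0.5,-0.7,1]
  ]
}}

```text
clock: 12.35
eef_pos: [400.8, -75.8, 303.7]
tcp_rot: [-3.138, 0.008, -3.03]
contact_force: [1.0, 0.1, -1.1]
opening: -0.002
grasp_force: 0.0
```

```bash
python3 - <<'E'
from h import *
stem(); knob()
print([(f,proj('top',lever(f,-.32,125)).round(1),proj('side',lever(f,-.32,96)).round(1)) for f in(.25,.31)])
im=r.grab_frame('top')[150:310,280:440,::-1]; im2=r.grab_frame('side')[130:290,300:460,::-1]
cv2.imwrite('pics/p3.png',cv2.resize(np.hstack([im,im2]),None,fx=2.5,fy=2.5,interpolation=cv2.INTER_CUBIC))
E
```

```text
tcp [-135.2 -165.3  301.6] [ 0.1  0.6 -0.2] 12.4
188 [178 179 178 169 130 110 150 140 131 132 150 167 168 171 164 167 167 166
 165 167 166 174 171 172 174 176 176 175 174 154 118 100  98 103 101]
191 [175 176 176 180 182 182 178 157 129 126 146 167 177 175 170 166 170 168
 166 166 163 166 168 162 165 167 169 174 168 147 115 100 100 100 104]
194 [187 218 245 249 243 235 248 247 189 137 138 204 247 252 248 243 236 225
 210 199 195 186 182 178 175 177 176 177 178 177 159 136 122 128 120]
197 [247 226 180 148 137 154 168 206 197 141 126 171 241 250 249 249 249 249
 249 250 250 250 249 250 249 250 249 250 249 245 245 233 225 209 188]
200 [196  92  73  66  81  82  78 126 164 147 136 142 197 241 248 248 249 249
 250 250 250 250 250 250 249 249 249 249 249 249 249 250 249 250 249]
top 0.57 353 circ 403.5 182.0 17.5 mean 405.9 177.9 loc@147 [ 26.8 -25.7 147. ]
side 0.47 227 circ 356.5 186.0 16.4 mean 357.1 182.1 loc@147 [  3.7  33.  147. ]
tri [ 33.5 -31.8 114.7]
[(0.25, array([410.2, 180.2]), array([360.8, 187.8])), (0.31, array([408.9, 176.3]), array([358.5, 188. ]))]
```

View pics/p3.png

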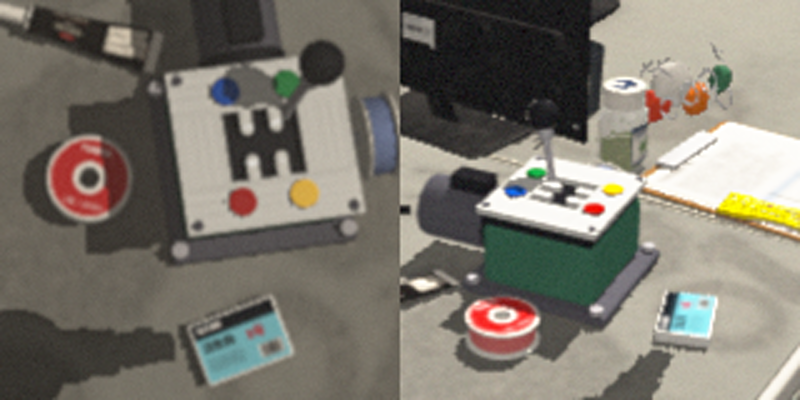

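The top view shows the knob at display (322,63), which is pixel (408.8,175.2). That matches the end of the green slot at fore ≥ 0.31, and the side view agrees. The spool, box and glue have not moved.

```bash
python3 -c "
from rig import r
print(r.sense()['qvel'].round(3)); print(r.sign_off())"
```

```text
[-0.    -0.001 -0.005  0.     0.003 -0.002]
the job is handed in; nothing more can be done
None
```

The lever is fully home in the green slot and the job is handed in: it was already at the cross channel, so I pushed it right, then away to the end stop (about 5 N), and moved nothing else on the desk.

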